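Free a pinned lever link with a spring-bar fork

ROBOT

A 7-joint arm with a two-finger parallel gripper is mounted at the origin on the work surface. World frame = base frame: x ahead of the robot, y to its left, z up, the work surface at z = 0. Lengths are in m, angles in degrees, forces in N, time in s.
With the tool pointing down it reaches from about 0.425 to 0.875 m from the base axis. Payload 4.7 kg.
Tool frame: the origin (TCP) lies on the front face of the gripper's body, between the roots of the fingers; the fingertips stand 70 mm ahead of it and the grasp point (between the pads) lies 51 mm ahead of it; z points along the fingers, y is the direction in which the jaws open and shut (so a half turn about z gives the same grasp; the last joint's range is limited). The gripper opens to 87 mm and grips with 3 to 60 N. Pads are 19 mm wide; open, the fingers measure 117 mm over their backs; the gripper's body (75 mm by 190 mm) begins 51 mm behind the grasp point.
Start: joints at [75.006, 18.392, -4.016, 83.108, 1.295, 78.541, -3.26], TCP at [0.177, -0.625, 0.292] pointing down, gripper open.
Joint ranges: [-163.93, 163.93], [-17.29, 119.83], [-79.2, 71.16], [3.27, 140.29], [-89.18, 269.18], [5.43, 117.66], [-154.24, 154.24]. Speed limits (degrees/s): [147.25, 147.25, 180, 180, 180, 180, 180].

INTERFACE

Orientations are given as [roll, pitch, yaw] about the fixed x, y, z axes, in that order (R = Rz(yaw) Ry(pitch) Rx(roll)).
In Python, from cell import env gives the robot as it stands.
- The arm moves only by the tool drive_tool, never from a script. Its argument "commands" is a list of rows, each a list of 7 numbers: the shift along the tool's x, y, z in cm, then the turn, a rotation vector about the tool's x, y, z in degrees, then the opening, from 0 (shut) to 1 (fully open). In form: [[tx, ty, tz, rx, ry, rz, hand], ...]. A call has 1 to 20 rows; each row shifts and turns the commanded pose from where the row before left it, along the tool's axes as they then stand; what a row does not reach is not made up. A row lasts 1/12 s, in which the tool goes at most 41.7 mm and 7.16 degrees, less where a joint would pass 70% of its speed; a pose out of reach is approached as far as the arm can. A call is refused whole if a number of a shift passes 4.17 or a number of a turn 7.16, either way. A call with a gripper value outside its range is refused whole. The fingers move at their own pace and stop on an object; "force" is the grip in N (left out, the last holds). Time passes only in rows, so rows that do not move let the fingers close. It gives the time, the measured TCP pose, the force and the opening at its end, in the units of the state.
- env.get_obs(): the state, without advancing time (a new reading comes with each control period).
- env.read_camera(name): name is "scene" or "top"; returns a dict with "img" (480x640x3 uint8, blue, green, red), "mtx" (3x3 intrinsics, pixels), "pose" (4x4, takes a point from camera to world coordinates). Camera axes: x right, y down, z forward; pixel columns grow to the right and rows downward; lengths in m; the calibration is good to about 2 mm. A picture is of the moment at which its call begins. There is no depth.
- env.sign_off(): hands the job in, once; it reports no verdict.
The state is a dict: "time_s": time; "qpos": joint angles; "joint_velocities": joint speeds; "effort": joint torques, N m; "tool_pos": TCP position; "tool_rot": TCP orientation; "force": force on the tool from outside, world axes, zero at the start; "wrist_torque": the same for the moment, N m; "grip_width": finger opening in m.
Only numpy, scipy, OpenCV 4.12 (cv2) and the standard library are available. Lean on these libraries where they do the work, as an engineer would, in place of code of your own. Each camera call takes 0.05 s, during which the arm holds its last target.

TASK

A lever link from a coffee machine is pinned in the repair jig: with the fork tool from the cork mat, gently press the collar of the spring bar sideways, away from the link, until the link springs up out of its pin; only the tool may push on the jig, not the gripper. Then lay the tool back on the mat and put the freed link in the grey tote. Leave the portafilter, steel pitcher, white cup and grease tin where they stand.

Things in the scene. Friction and masses are not known exactly. Their poses are not given: they have to be found in the camera images.
- jig: Fixed repair jig: grey base 175 x 136 x 20 mm (x -25 to +150, y -106 to +30 mm). Origin on the bench below the link's pinned eye; x along the link, away from the robot; y along the spring bar; z up. The bar, 7 mm thick, lies at x = 0, z = 75 from y = +4 (tip, in the eye) to y = -112. Two cheeks (x +-17, |y| 6.5 to 14.5, top z = 95) flank the eye; an ejector under it lifts it 20 mm once the bar's tip is out.
- bar_gap (a point): Point on the bar's axis at jig y = -26 mm, z = 75 mm, always free. Here, between cheek and collar, the bar lies open to the robot's side. The collar, 26 mm across and 8 mm thick, is clamped on the bar at a spot that differs each time: its face towards the link is anywhere from jig y = -37 to -61 mm; see or feel for it. A coil spring lies behind it.
- bar_block (a point): Middle of the top of the upright block in which the bar slides: jig y -84 to -104, x -18 to +18, top 108 mm above the bench.
- far_rest (a point): Top of the rest under the link's far end, jig x = 100, 64.5 mm above the bench; two low posts beside it (|y| 7.5 to 15.5 mm) reach 82.5 mm, and an end stop stands at x = 116 to 122 mm. The link is lifted out upwards.
- spring_bar (a joint): How far the spring bar is pushed along the jig's -y, in m: 0 = home, locked in the link's eye; the link comes free at about 0.008 to 0.011; hard stop at 0.014. Spring 2 N at 0, 4 N at the stop, plus a few newtons of friction from the link: 5 to 9 N push it to the stop; over 25 N on bar or jig is harmful force. It springs home when let go.
- link: Aluminium link 126 mm long, about 0.13 kg: flat arm 12 mm thick (y), 16 mm high, round ends 26 mm across, 10 mm thick. Origin mid-length, level with the ends' underside; arm's centre 13 mm above it. x along it: open pinned eye at x = -50, solid boss at +50 mm. Pinned, it lies along the jig's x, origin at jig x = 50, z = 64.5 mm; sprung up, it slopes, its eye 20 mm higher.
- link_eye (a point): Centre of the link's pinned eye (hole 12 mm across): 77.5 mm above the bench while pinned, about 97 mm once sprung up.
- fork_tool: Fork tool lying on the mat, 0.12 kg: black handle 75 (x) x 26 (y) x 30 (z) mm, steel shank 12 x 14 mm, and an upright fork 6 mm thick (y), 30 mm high: two prongs one above the other, a 12 mm slot between, open to +x. Origin: underside, middle of handle; prong tips at x = 98, slot's middle at z = 15 mm. Hold it level, slide it over the bar from the jig's -x side, then push along the bar.
- fork_slot (a point): Bottom of the fork's slot, 76 mm ahead of and 15 mm above the tool's origin; it meets the bar when the fork is fully on.
- mat: Brown cork mat, fixed, 220 (x) x 160 (y) x 3 mm; origin in the middle of its underside. It lies left or right of the jig, the tote on the other side.
- tote: Grey open tote, fixed, 220 (x) x 170 (y) x 60 mm outside, walls and floor 4 to 5 mm; origin in the middle of its underside.
- portafilter: Bystander: steel portafilter 70 mm across, 30 mm high, with a black handle to 165 mm along its -x; origin under the bowl's centre.
- pitcher: Bystander: steel milk pitcher, 84 mm across, 100 mm high; origin under its centre, handle at +y.
- cup: Bystander: white cup, 80 mm across, 60 mm high; origin under its centre, handle at +y.
- grease_tin: Bystander: round white tin, 56 mm across, 34 mm high; origin under its centre.
Not all that is in view belongs to the job. Leave any pink look-alike of the fork_tool alone.

How it is judged (in metres and radians):
On the way:
1. the link's eye has sprung up at least 12 mm while the fork tool presses on the jig's bar (z of link_eye in the frame of jig above 0.0895 m and contact force between fork_tool and jig above 1 N and value of joint spring_bar above 0.006 m), for 0.05 s.
At the end, for the whole second after the job is handed in: The link lies at rest in the tote (its middle within the walls and below the rim), the fork tool lies at rest with the middle of its handle over the mat, and the spring bar is back within 4 mm of home (x of link in the frame of tote between -0.1 and 0.1 m and y of link in the frame of tote between -0.08 and 0.08 m and z of link in the frame of tote below 0.055 m and linear speed of each of link, fork_tool below 0.02 m/s and x of fork_tool in the frame of mat between -0.11 and 0.11 m and y of fork_tool in the frame of mat between -0.08 and 0.08 m and z of fork_tool in the frame of mat below 0.035 m and value of joint spring_bar below 0.004 m); the robot touches nothing.
It fails at once if the fork tool presses on the jig with more than 25 N (contact force between fork_tool and jig above 25 N).
It fails at once if the gripper's fingers push on the jig with more than 5 N (contact force between the fingers and jig above 5 N).
It fails at once if the portafilter, pitcher, cup or grease tin is moved more than 30 mm (distance of any of portafilter, pitcher, cup, grease_tin from where it was at the start of the episode above 0.03 m).
It also fails if it takes over 72 s, if anything falls off the work surface, if the arm or the gripper's body presses on something with over 40 N, if the wrist force passes 120 N, or if a joint passes its speed limit or range.

## Working session

There is one attempt and no reset: what is moved stays moved. The work goes in short steps, Python scripts to look and compute and a tool call to move; the robot and the scene stay as the last step left them, time stands still between calls to the robot, and variables do not carry over. Pictures are saved under pics/ and viewed, and the job is handed in when it is done.

Besides the shell and the picture viewer there is one more tool, called as name(argument=value, ...) on one line, values as JSON. drive_tool: Moves the arm, as the interface text tells. Its arguments: {"type":"object","properties":{"commands":{"type":"array"},"force":{"type":"number"}},"required":["commands"]}

```bash
ls; mkdir -p pics; python3 - <<'E'
from cell import env
import cv2
o=env.get_obs(); print({k:o[k] for k in o})
for n in("scene","top"):
    c=env.read_camera(n); cv2.imwrite(f"pics/{n}0.png",c["img"]); print(n,c["mtx"],c["pose"])
E
```

```text
pics
{'time_s': 0.0, 'qpos': array([75.00518497, 18.43951649, -4.01571687, 83.17655434,  1.2952677 ,
       78.53913348, -3.2618395 ]), 'joint_velocities': array([-0.04877737,  0.01167942,  0.00542667,  0.10516465,  0.00967889,
        0.06362516,  0.01173449]), 'effort': array([-3.08749259e-04, -4.91285169e+01, -4.04254971e-01, -3.12527347e+01,
       -6.40660571e-02,  4.36868286e-02,  1.90952210e-04]), 'tool_pos': array([ 0.17685429, -0.62503723,  0.29114174]), 'tool_rot': array([-1.79890055e+02,  5.95598999e-03,  1.58029969e+01]), 'force': array([ 0.93723565, -0.09779726, -1.16038015]), 'wrist_torque': array([-0.03283847,  0.01389098, -0.02000001]), 'grip_width': 0.08711079701067702}
scene [[600.67548919   0.         308.88959889]
 [  0.         600.67548919 239.45193846]
 [  0.           0.           1.        ]] [[-0.81962424  0.32017001 -0.47508659  1.26400005]
 [ 0.57268874  0.435286   -0.69466085  1.07345694]
 [-0.01561103 -0.84143761 -0.54012872  0.97556962]
 [ 0.          0.          0.          1.        ]]
top [[565.40728292   0.         320.00146998]
 [  0.         565.40728292 243.296659  ]
 [  0.           0.           1.        ]] [[-0.01981697 -0.98271063  0.1840845   0.25847789]
 [-0.99964563  0.02274819  0.01382487 -0.09921969]
 [-0.01777344 -0.1837453  -0.98281319  1.30808925]
 [ 0.          0.          0.          1.        ]]
```

View pics/top0.png

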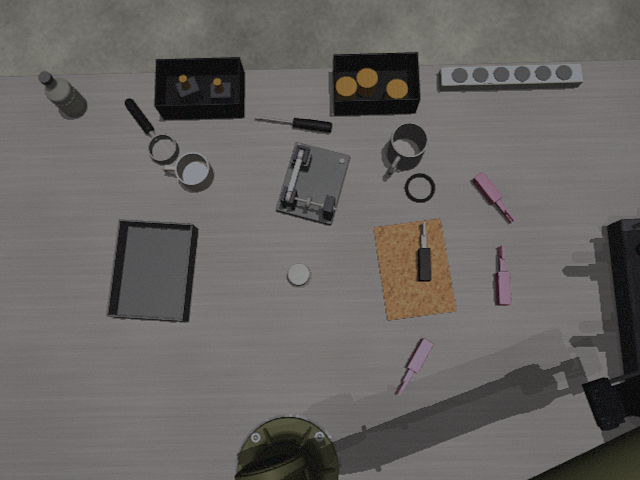

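View pics/scene0.png

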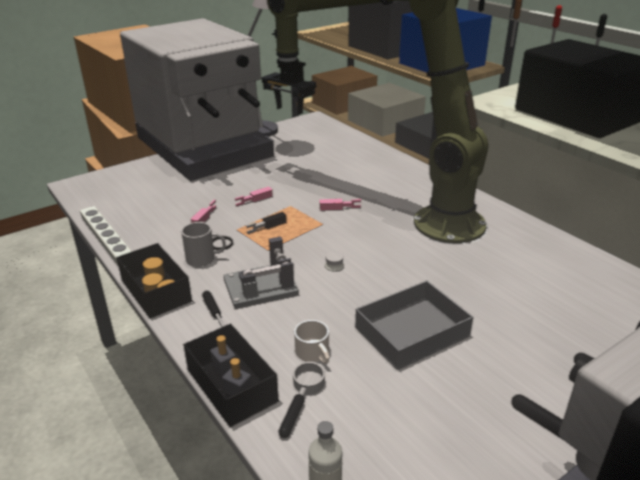

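The black-handled fork tool lies on the mat in the top view at about (425,255). Three pink look-alikes are at (493,197), (503,277) and (414,366), and a black screwdriver is at (312,126). The jig is near (313,183), the tote near (153,271) and the grease tin at (299,274). The black-handled one on the cork mat fits the description, so I'll check it in close crops.

```bash
python3 - <<'E'
import cv2
a=cv2.imread("pics/top0.png"); s=cv2.imread("pics/scene0.png")
def g(i): 
    return cv2.convertScaleAbs(i,alpha=1.8,beta=10)
cv2.imwrite("pics/c1.png",g(cv2.resize(a[130:235,265:365],None,fx=6,fy=5.7,interpolation=cv2.INTER_CUBIC)[:600]))
cv2.imwrite("pics/c2.png",g(cv2.resize(a[210:330,365:465],None,fx=5,fy=5,interpolation=cv2.INTER_CUBIC)))
cv2.imwrite("pics/c3.png",g(cv2.resize(s[190:310,210:350],None,fx=5,fy=5,interpolation=cv2.INTER_CUBIC)))
E
```

```text
(no output)
```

View pics/c1.png

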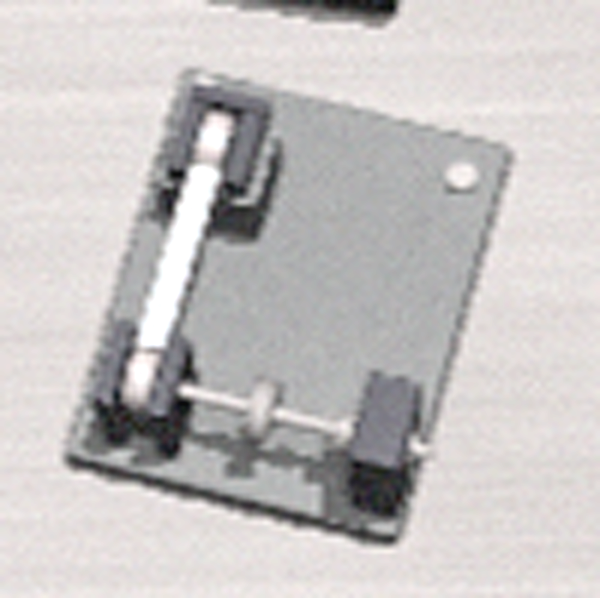

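View pics/c2.png

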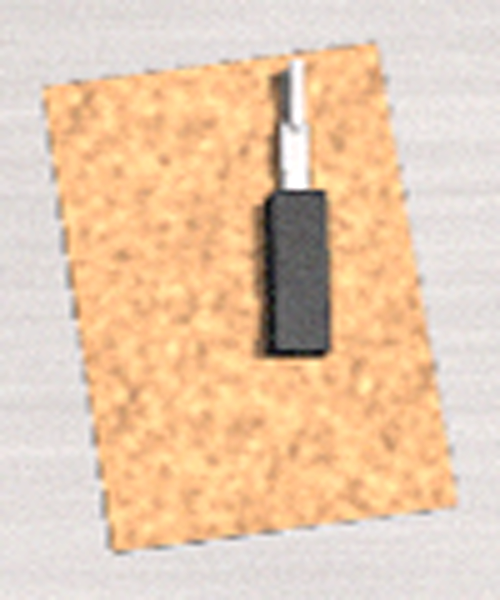

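View pics/c3.png

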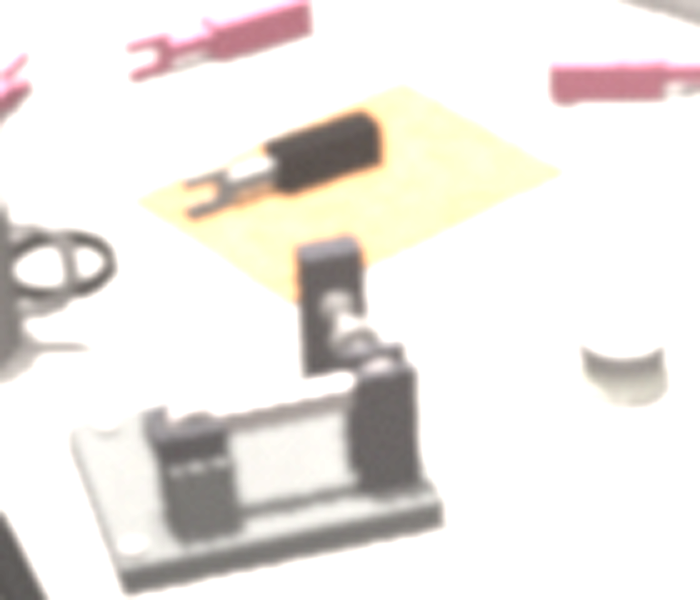

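The crops confirm the choice: the black-handled steel fork on the cork mat is the tool. Its handle centre is at about (424,264), with the fork pointing up in the image, away from the robot. The eye is at about (288,197), and the collar lies between it and the block. Next I'll measure everything.

```bash
cat > h.py <<'E'
import numpy as np, cv2
from cell import env
def ray(c,u,v):
    d=np.linalg.solve(c["mtx"],[u,v,1.0]); R=c["pose"][:3,:3]; return c["pose"][:3,3],R@d
def onz(c,u,v,z):
    o,d=ray(c,u,v); return o+d*(z-o[2])/d[2]
def proj(c,p):
    T=c["pose"]; q=T[:3,:3].T@(np.asarray(p)-T[:3,3]); q=c["mtx"]@q; return q[:2]/q[2]
def jigpt(J,yaw,x,y,z):
    a=np.radians(yaw); return np.array([J[0]+x*np.cos(a)-y*np.sin(a),J[1]+x*np.sin(a)+y*np.cos(a),z])
def go(target,yaw=None):
    """shift in tool axes (cm) to reach target TCP, and rz needed"""
    from scipy.spatial.transform import Rotation as Ro
    o=env.get_obs(); R=Ro.from_euler('xyz',o["tool_rot"],degrees=True)
    d=R.inv().apply(np.asarray(target)-o["tool_pos"])*100
    print("shift cm",d.round(2))
    if yaw is not None:
        G=Ro.from_euler('xyz',[180,0,yaw],degrees=True)
        print("turn",(R.inv()*G).as_rotvec(degrees=True).round(2),"shift after turn cm",(G.inv().apply(np.asarray(target)-o["tool_pos"])*100).round(2))
E
python3 - <<'E'
from h import *
c=env.read_camera("top"); im=c["img"]; hsv=cv2.cvtColor(im,cv2.COLOR_BGR2HSV)
print(im[264,425],im[240,423],im[180,320],im[270,155],im[190,335], im[250,300],im[228,424])
m=((hsv[...,0]>8)&(hsv[...,0]<20)&(hsv[...,1]>90)).astype(np.uint8)
m[:200]=0;m[330:]=0
k=cv2.morphologyEx(m,cv2.MORPH_CLOSE,np.ones((3,3)))
cs=max(cv2.findContours(k,0,2)[0],key=cv2.contourArea); h=cv2.convexHull(cs)
r=cv2.minAreaRect(h); b=cv2.boxPoints(r); P=np.array([onz(c,*p,0.003) for p in b]); print("mat",P.round(4),P.mean(0).round(4),np.linalg.norm(np.diff(P,axis=0),axis=1).round(3))
# tool handle: dark inside mat
roi=np.zeros_like(m); cv2.fillConvexPoly(roi,cv2.convexHull(cs),1)
g=cv2.cvtColor(im,cv2.COLOR_BGR2GRAY)
d=((g<60)&(roi>0)&(hsv[...,1]<80)).astype(np.uint8)
hc=max(cv2.findContours(d,0,2)[0],key=cv2.contourArea); r=cv2.minAreaRect(hc);b=cv2.boxPoints(r); print("handle px",b.round(1))
P=np.array([onz(c,*p,0.033) for p in b]); print(P.round(4),P.mean(0).round(4),np.linalg.norm(np.diff(P,axis=0),axis=1).round(3))
st=((hsv[...,1]<60)&(g>90)&(roi>0)).astype(np.uint8)
st[:,:410]=0;st[:,440:]=0
ys,xs=np.nonzero(st); print("steel",len(xs),[(y,xs[ys==y].mean().round(1),len(xs[ys==y])) for y in np.unique(ys)])
np.savez("cam.npz",**{"m":c["mtx"],"p":c["pose"]})
big=cv2.resize(im[215:290,400:450],None,fx=8,fy=8,interpolation=cv2.INTER_NEAREST); cv2.imwrite("pics/tool_big.png",cv2.convertScaleAbs(big,alpha=1.8))
big=cv2.resize(im[138:230,270:355],None,fx=6.5,fy=6.5,interpolation=cv2.INTER_NEAREST); cv2.imwrite("pics/jig_big.png",cv2.convertScaleAbs(big,alpha=1.5))
E
```

```text
[47 49 49] [132 134 136] [95 96 94] [88 85 88] [91 93 91] [121 121 124] [133 134 135]
mat [[ 0.5385 -0.2072  0.003 ]
 [ 0.559  -0.3698  0.003 ]
 [ 0.3394 -0.3881  0.003 ]
 [ 0.3198 -0.2304  0.003 ]] [ 0.4392 -0.2989  0.003 ] [0.164 0.22  0.159]
handle px [[418. 248.]
 [430. 248.]
 [430. 280.]
 [418. 280.]]
[[ 0.4812 -0.3049  0.033 ]
 [ 0.4806 -0.3322  0.033 ]
 [ 0.4072 -0.3281  0.033 ]
 [ 0.4078 -0.3011  0.033 ]] [ 0.4442 -0.3166  0.033 ] [0.027 0.073 0.027]
steel 118 [(np.int64(221), np.float64(416.0), 1), (np.int64(222), np.float64(424.0), 3), (np.int64(223), np.float64(424.0), 3), (np.int64(224), np.float64(424.0), 3), (np.int64(225), np.float64(424.0), 3), (np.int64(226), np.float64(424.0), 3), (np.int64(227), np.float64(424.0), 3), (np.int64(228), np.float64(424.0), 3), (np.int64(229), np.float64(424.0), 3), (np.int64(230), np.float64(424.0), 3), (np.int64(231), np.float64(424.0), 3), (np.int64(232), np.float64(424.0), 3), (np.int64(233), np.float64(424.0), 3), (np.int64(234), np.float64(424.0), 3), (np.int64(235), np.float64(423.6), 5), (np.int64(236), np.float64(423.5), 6), (np.int64(237), np.float64(423.5), 6), (np.int64(238), np.float64(423.5), 6), (np.int64(239), np.float64(423.5), 6), (np.int64(240), np.float64(423.5), 6), (np.int64(241), np.float64(423.5), 6), (np.int64(242), np.float64(423.5), 6), (np.int64(243), np.float64(423.5), 6), (np.int64(244), np.float64(424.0), 5), (np.int64(245), np.float64(424.0), 5), (np.int64(246), np.float64(424.0), 5), (np.int64(247), np.float64(424.0), 5), (np.int64(313), np.float64(439.0), 1), (np.int64(314), np.float64(432.5), 2), (np.int64(315), np.float64(424.5), 2)]
```

View pics/tool_big.png

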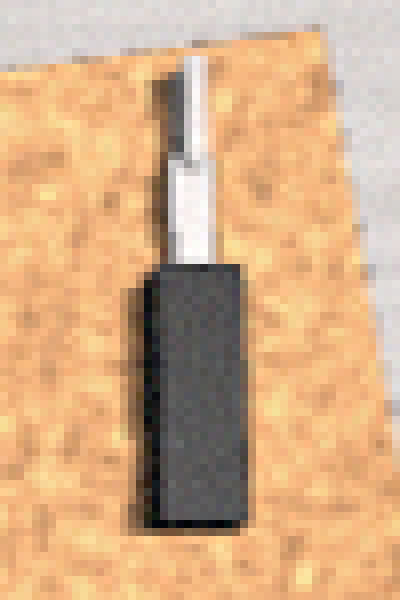

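View pics/jig_big.png

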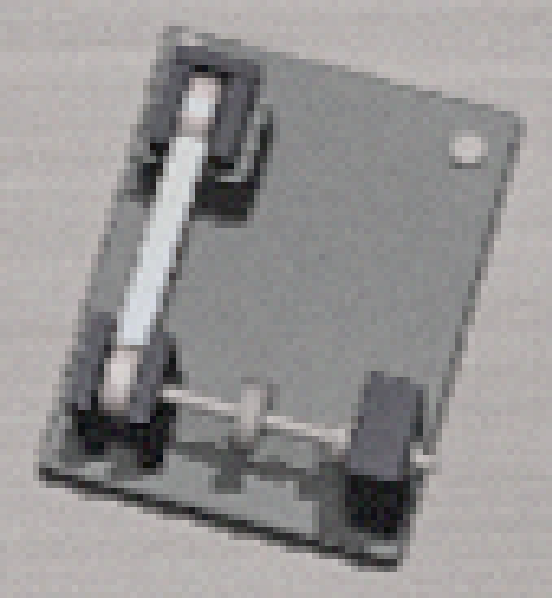

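```bash
python3 - <<'E'
from h import *
c=env.read_camera("top")
Z=lambda u,v:(270+u/6.5-.5,138+v/6.5-.5)
pts=[((168,27),(150,30,20)),((524,119),(150,-106,20)),((400,556),(-25,-106,20)),((40,468),(-25,30,20)),
((370,370),(18,-84,108)),((425,380),(18,-104,108)),((408,478),(-18,-104,108)),((350,468),(-18,-84,108))]
W=np.array([onz(c,*Z(*p),q[2]/1e3)[:2] for p,q in pts]); L=np.array([q[:2] for p,q in pts])/1e3
a=W.mean(0);b=L.mean(0); A=W-a;B=L-b
yaw=np.arctan2((B[:,0]*A[:,1]-B[:,1]*A[:,0]).sum(),(A*B).sum()); R=np.array([[np.cos(yaw),-np.sin(yaw)],[np.sin(yaw),np.cos(yaw)]])
J=a-R@b; print("jig",J.round(4),np.degrees(yaw)); print(((W-(L@R.T+J))*1000).round(1))
# check: bar and collar, in jig frame
def inj(u,v,z): return ((R.T@(onz(c,*Z(u,v),z)[:2]-J))*1e3).round(1)
print("eye end top", inj(120,378,.0905),"boss top",inj(203,92,.0905))
for n,p,z in [("bar at cheek",(170,395),.0785),("bar right",(335,436),.0785),("collar top left",(246,382),.088),("collar top right",(268,386),.088),("collar L mid",(240,410),.075),("collar bottomL",(235,440),.07)]: print(n,inj(*p,z))
Z2=[onz(c,424.4,248.0,.033),onz(c,425.1,279.9,.033),onz(c,424.0,221.6,.033)]
for p in Z2: print("tool",p.round(4))
d=Z2[0]-Z2[1]; print("len",np.linalg.norm(d),"yaw",np.degrees(np.arctan2(d[1],d[0])),"ctr",(Z2[0]+Z2[1])/2, "tip yaw",np.degrees(np.arctan2(*(Z2[2]-Z2[1])[[1,0]])))
# tote rim outer
s=env.read_camera("top")["img"]; 
for p in [(119,220),(198,225),(189,321),(107,317)]: print("tote",onz(c,*p,.06).round(3))
for n,p,z in [("tin",(299,272),.034),("pitch",(409,138),.1),("pf",(163,148),.03),("cup",(193,166),.06)]: print(n,onz(c,*p,z).round(3))
E
```

```text
jig [ 0.5985 -0.0139] -16.036148604744874
[[-1.6 -0.3]
 [-3.1  0.1]
 [ 2.1  1.1]
 [ 0.1 -0.4]
 [-0.5  1. ]
 [ 1.   1.8]
 [ 1.8 -1.6]
 [ 0.2 -1.5]]
eye end top [-2.5  0.4] boss top [ 1.039e+02 -1.000e-01]
bar at cheek [ -1.  -16.3]
bar right [ -0.7 -75.2]
collar top left [  7.7 -41.5]
collar top right [  8.2 -49.2]
collar L mid [  0.8 -40.7]
collar bottomL [ -8.8 -41.3]
tool [ 0.4809 -0.3194  0.033 ]
tool [ 0.4077 -0.3171  0.033 ]
tool [ 0.5426 -0.3218  0.033 ]
len 0.07322095694842037 yaw -1.8398532942615433 ctr [ 0.44427377 -0.31825343  0.033     ] tip yaw -2.0145943487167437
tote [0.557 0.375 0.06 ]
tote [0.541 0.194 0.06 ]
tote [0.325 0.21  0.06 ]
tote [0.338 0.392 0.06 ]
tin [ 0.432 -0.032  0.034]
pitch [ 0.721 -0.287  0.1  ]
pf [0.738 0.289 0.03 ]
cup [0.681 0.209 0.06 ]
```

Jig: (0.5985, -0.0139), yaw -16.0°, corner residuals 3 mm or less. The collar face is at jig y ≈ -41, within the given range. Tool: origin (0.444, -0.318), yaw -2°. Its handle measures 73 mm against 75, and the tip cross-check agrees. I'll compute the reach.

```bash
python3 - <<'E'
from h import *
go([.4623,-.3189,.15],-2)
E
```

```text
shift cm [ 35.8  -21.69  14.19]
turn [-5.00e-02  1.00e-02  1.78e+01] shift after turn cm [ 27.45 -31.61  14.17]
```

drive_tool(commands=[[0,0,0,0,0,5.93,1],[0,0,0,0,0,5.93,1],[0,0,0,0,0,5.93,1],[1.96,-2.26,1.01,0,0,0,1],[1.96,-2.26,1.01,0,0,0,1],[1.96,-2.26,1.01,0,0,0,1],[1.96,-2.26,1.01,0,0,0,1],[1.96,-2.26,1.01,0,0,0,1],[1.96,-2.26,1.01,0,0,0,1],[1.96,-2.26,1.01,0,0,0,1],[1.96,-2.26,1.01,0,0,0,1],[1.96,-2.26,1.01,0,0,0,1],[1.96,-2.26,1.01,0,0,0,1],[1.96,-2.26,1.01,0,0,0,1],[1.96,-2.26,1.01,0,0,0,1],[1.96,-2.26,1.01,0,0,0,1],[1.96,-2.26,1.01,0,0,0,1],[0,0,0,0,0,0,1]])

```text
time_s: 1.75
tool_pos: [0.4661, -0.3115, 0.149]
tool_rot: [-179.7, -0.0, -1.5]
force: [0.6, 0.3, 0.5]
grip_width: 0.0873
```

```bash
python3 - <<'E'
from h import *
o=env.get_obs(); print(o["time_s"],o["tool_pos"],o["tool_rot"],o["force"])
go([.4623,-.3189,.076],-2)
c=env.read_camera("top"); cv2.imwrite("pics/t1.png",cv2.convertScaleAbs(c["img"][100:400,240:640],alpha=1.6))
E
```

```text
1.75 [ 0.46606505 -0.31154946  0.14900596] [-1.79698415e+02 -1.75298835e-02 -1.45202399e+00] [0.55972374 0.28424127 0.54961912]
shift cm [-0.36  0.78  7.3 ]
turn [-0.3  -0.02  0.55] shift after turn cm [-0.35  0.75  7.3 ]
```

View pics/t1.png

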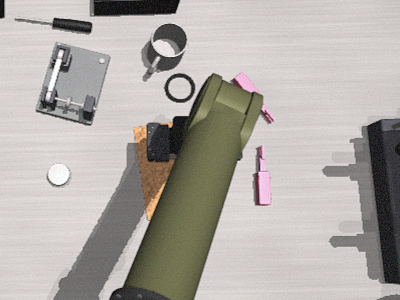

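The arm hides the mat from above; the gripper is over it at about (170,140) in the crop. I'll correct sideways, come partway down, and check from the scene camera.

drive_tool(commands=[[-0.18,0.38,1,0,0,0.25,1],[-0.18,0.38,1,0,0,0.25,1],[0,0,1,0,0,0,1],[0,0,1,0,0,0,1],[0,0,0,0,0,0,1],[0,0,0,0,0,0,1]])

```text
time_s: 2.3
tool_pos: [0.4574, -0.3263, 0.1097]
tool_rot: [-179.9, 0.1, -2.5]
force: [-0.0, 0.0, 1.4]
grip_width: 0.0871
```

```bash
python3 - <<'E'
from h import *
o=env.get_obs(); print(o["time_s"],o["tool_pos"],o["tool_rot"],o["force"])
go([.4623,-.3189,.076],-2)
c=env.read_camera("scene"); cv2.imwrite("pics/s1.png",cv2.resize(c["img"][150:270,200:360],None,fx=5,fy=5,interpolation=cv2.INTER_CUBIC))
E
```

```text
2.3 [ 0.45737914 -0.32628658  0.10972424] [-1.79930847e+02  1.02677305e-01 -2.54218834e+00] [-0.04840906  0.00927034  1.38384341]
shift cm [ 0.46 -0.76  3.37]
turn [-0.07  0.1  -0.54] shift after turn cm [ 0.47 -0.76  3.37]
```

View pics/s1.png

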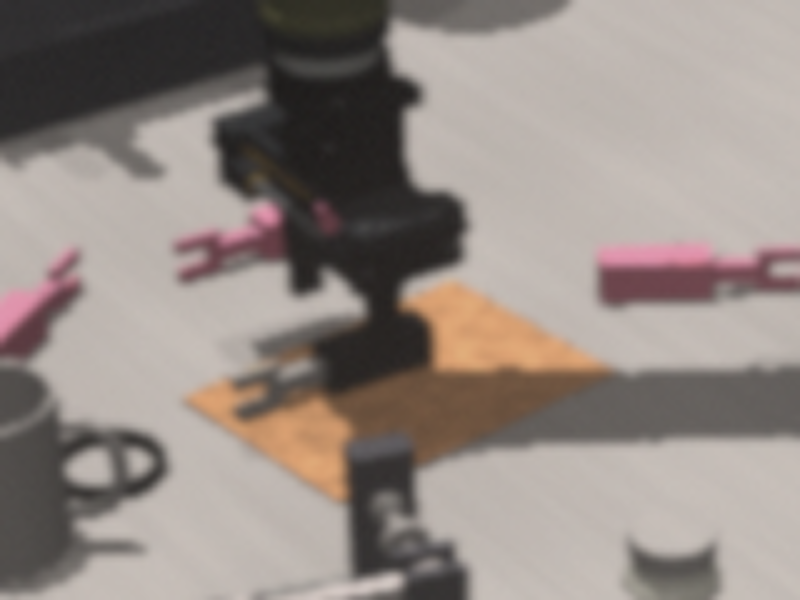

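The gripper straddles the handle. The earlier reading was taken before the arm had settled, so I'll undo that correction, allow more settling rows, descend and grip.

drive_tool(commands=[[0.23,-0.38,0.3,0,0,-0.27,1],[0.23,-0.38,0.5,0,0,-0.27,1],[0,0,0.85,0,0,0,1],[0,0,0.86,0,0,0,1],[0,0,0.86,0,0,0,1],[0,0,0,0,0,0,1],[0,0,0,0,0,0,1],[0,0,0,0,0,0,1]])

```text
time_s: 3.02
tool_pos: [0.4632, -0.319, 0.077]
tool_rot: [-180.0, 0.0, -2.0]
force: [0.6, 0.5, 0.7]
grip_width: 0.0872
```

drive_tool(commands=[[0,0,0,0,0,0,0.1],[0,0,0,0,0,0,0],[0,0,0,0,0,0,0],[0,0,0,0,0,0,0],[0,0,0,0,0,0,0],[0,0,0,0,0,0,0],[0,0,0,0,0,0,0],[0,0,0,0,0,0,0],[0,0,0,0,0,0,0],[0,0,0,0,0,0,0]], force=55)

```text
time_s: 3.85
tool_pos: [0.4632, -0.3188, 0.0771]
tool_rot: [180.0, 0.0, -1.9]
force: [-0.4, 0.7, -0.2]
grip_width: 0.028
```

drive_tool(commands=[[0,0,0,0,0,0,0],[0,0,0,0,0,0,0],[0,0,-1,0,0,0,0],[0,0,-2,0,0,0,0],[0,0,-2,0,0,0,0],[0,0,-0.7,0,0,0,0],[0,0,0,0,0,0,0],[0,0,0,0,0,0,0],[0,0,0,0,0,0,0]])

```text
time_s: 4.6
tool_pos: [0.4625, -0.3184, 0.1331]
tool_rot: [-179.9, 0.1, -1.9]
force: [-0.2, -0.7, -2.1]
grip_width: 0.0255
```

```bash
python3 - <<'E'
from h import *
o=env.get_obs(); print(o["time_s"],o["tool_pos"],o["tool_rot"],o["force"],o["grip_width"])
c=env.read_camera("scene"); cv2.imwrite("pics/s2.png",cv2.resize(c["img"][150:270,200:360],None,fx=5,fy=5,interpolation=cv2.INTER_CUBIC))
# target: grasp pt is 18mm ahead of tool origin (TCP x .4632 vs origin .4445 -> 18.7)
J=[.5985,-.0139]
t=jigpt(J,-16,-112+18.7,-28,.134); print(t); go(t,-16)
E
```

```text
4.6 [ 0.46249017 -0.31843394  0.13307068] [-1.79949518e+02  9.67124906e-02 -1.94640507e+00] [-0.21733666 -0.74370752 -2.05477072] 0.025533430701498633
[-96.80506219  -1.21226219   0.134     ]
shift cm [-9718.05   420.31    19.24]
turn [-0.05  0.13 14.05] shift after turn cm [-9.32531e+03  2.76698e+03 -1.20000e-01]
```

View pics/s2.png

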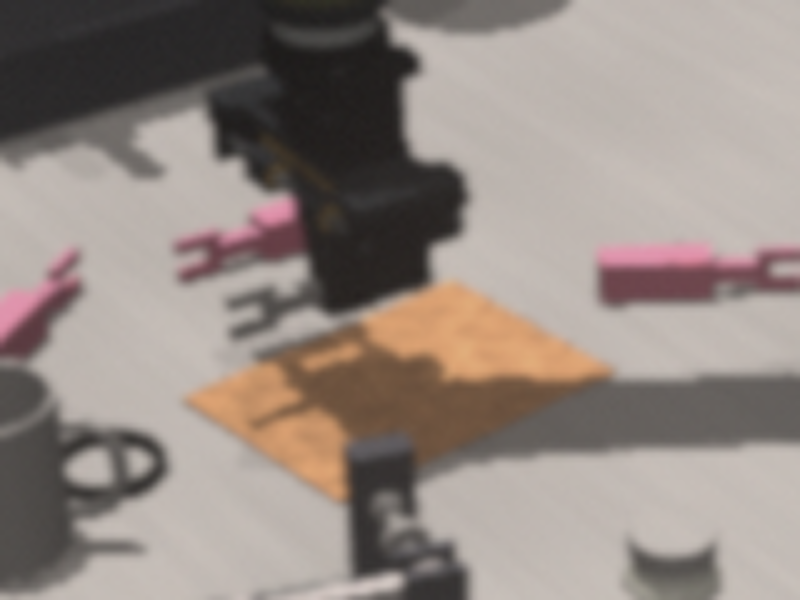

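The tool is lifted level and its fork is clear (fork at about (265,310) in the crop). Next I turn to the jig's yaw, back off in x, then move along the jig's y.

```bash
python3 - <<'E'
from h import *
J=[.5985,-.0139]
t=jigpt(J,-16,(-125+18.7)/1e3,-.028,.134); print(t); go(t,-16)
E
```

```text
[ 0.48860004 -0.01151508  0.134     ]
shift cm [  1.57 -30.76  -0.08]
turn [-0.05  0.13 14.05] shift after turn cm [ -5.94 -30.22  -0.12]
```

drive_tool(commands=[[0,0,0,0,0,4.69,0],[0,0,0,0,0,4.68,0],[0,0,0,0,0.1,4.68,0],[-1.98,-0.5,-0.04,0,0,0,0],[-1.98,-1,-0.04,0,0,0,0],[-1.98,-1.72,-0.04,0,0,0,0],[0,-2.5,0,0,0,0,0],[0,-2.5,0,0,0,0,0],[0,-2.5,0,0,0,0,0],[0,-2.5,0,0,0,0,0],[0,-2.5,0,0,0,0,0],[0,-2.5,0,0,0,0,0],[0,-2.5,0,0,0,0,0],[0,-2.5,0,0,0,0,0],[0,-2.5,0,0,0,0,0],[0,-2.5,0,0,0,0,0],[0,-2,0,0,0,0,0],[0,0,0,0,0,0,0],[0,0,0,0,0,0,0],[0,0,0,0,0,0,0]])

```text
time_s: 6.32
tool_pos: [0.4887, -0.0126, 0.1344]
tool_rot: [180.0, -0.0, -16.0]
force: [-0.2, 0.0, 0.2]
grip_width: 0.0255
```

```bash
python3 - <<'E'
from h import *
o=env.get_obs(); print(o["time_s"],o["tool_pos"],o["tool_rot"],o["force"],o["grip_width"])
J=[.5985,-.0139]
t=jigpt(J,-16,(-125+18.7)/1e3,-.028,.134); go(t,-16)
c=env.read_camera("scene"); cv2.imwrite("pics/s3.png",cv2.convertScaleAbs(cv2.resize(c["img"][200:310,210:350],None,fx=5.5,fy=5.4,interpolation=cv2.INTER_CUBIC),alpha=1.4))
c=env.read_camera("top"); cv2.imwrite("pics/t3.png",cv2.convertScaleAbs(cv2.resize(c["img"][130:270,250:390],None,fx=4.2,fy=4.2,interpolation=cv2.INTER_CUBIC),alpha=1.5))
E
```

```text
6.3167 [ 0.48872542 -0.01258969  0.13441529] [ 1.79957024e+02 -4.12076076e-03 -1.60098085e+01] [-0.23126541  0.01538302  0.15309483] 0.0254502423842168
shift cm [-0.04 -0.1   0.04]
turn [ 0.04 -0.   -0.01] shift after turn cm [-0.04 -0.1   0.04]
```

View pics/s3.png

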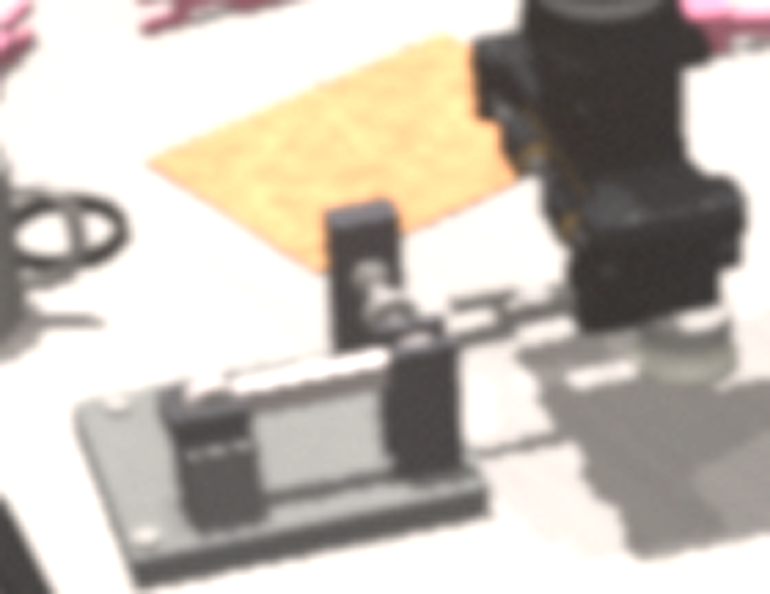

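View pics/t3.png

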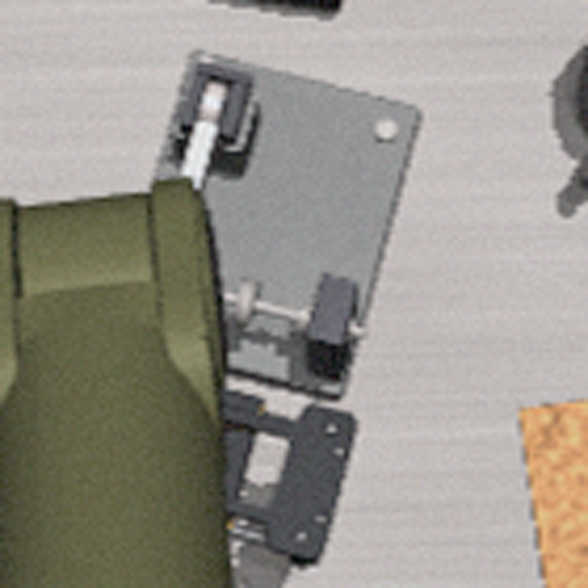

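```bash
python3 - <<'E'
from h import *
J=[.5985,-.0139]
c=env.read_camera("scene")
f=lambda x,y,z:((proj(c,jigpt(J,-16,x/1e3,y/1e3,z/1e3))-[210,200])*[5.5,5.4]).round(0)
o=env.get_obs();a=np.radians(-16);d=o["tool_pos"][:2]-J; jx=d[0]*np.cos(a)+d[1]*np.sin(a); jy=-d[0]*np.sin(a)+d[1]*np.cos(a); print(jx,jy)
jx=jx*1e3-18.7; jy*=1e3
for n,p in {"tip top":(98,0,90),"tip bot":(98,0,60),"slot":(76,0,75),"slot tipU":(98,0,81),"slot tipL":(98,0,69)}.items(): print(n,f(jx+p[0],jy+p[1],p[2]+.3))
for n,p in {"cheek top corner x-17 y14.5":(-17,14.5,95),"bar -37":(0,-30,75),"collar top":(0,-41,88),"block top -18 -84":(-18,-84,108),"base -25,30":(-25,30,20)}.items(): print(n,f(*p))
cv2.imwrite("pics/s4.png",cv2.convertScaleAbs(cv2.resize(c["img"][240:275,265:325],None,fx=13,fy=13,interpolation=cv2.INTER_CUBIC),alpha=1.4))
for n,p in {"tip top":(98,0,90),"tip bot":(98,0,60),"slot":(76,0,75)}.items(): print(n,(f(jx+p[0],jy+p[1],p[2]+.3)/[5.5,5.4]+[210-265,200-240])*13)
E
```

```text
-0.10546708620305584 -0.029533240860253766
tip top [443. 292.]
tip bot [445. 343.]
slot [487. 309.]
slot tipU [444. 308.]
slot tipL [444. 328.]
cheek top corner x-17 y14.5 [452. 337.]
bar -37 [392. 328.]
collar top [384. 294.]
block top -18 -84 [392. 208.]
base -25,30 [483. 478.]
tip top [332.09090909 182.96296296]
tip bot [336.81818182 305.74074074]
slot [436.09090909 223.88888889]
```

View pics/s4.png

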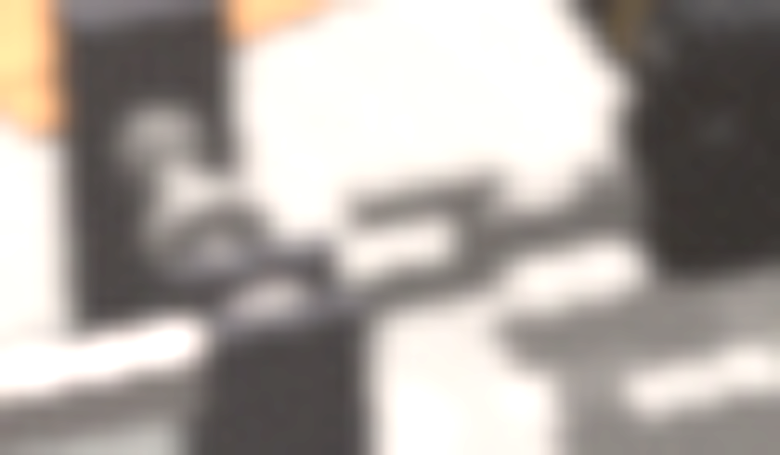

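The fork lines up with the bar. Predicted and seen positions differ by about 1.3 px, and the jig features are offset the same way. Now I slide the fork on in x, watching the force.

drive_tool(commands=[[0.6,0,0.02,0,0,0,0],[0.6,0,0.02,0,0,0,0],[0.6,0,0,0,0,0,0],[0.6,0,0,0,0,0,0],[0.3,0,0,0,0,0,0],[0.2,0,0,0,0,0,0],[0.2,0,0,0,0,0,0],[0,0,0,0,0,0,0]])

```text
time_s: 7.13
tool_pos: [0.5195, -0.0205, 0.1348]
tool_rot: [-180.0, -0.1, -16.0]
force: [0.1, 0.1, -0.6]
grip_width: 0.0254
```

drive_tool(commands=[[0.2,0,0,0,0,0,0],[0.2,0,0,0,0,0,0],[0.2,0,0,0,0,0,0],[0.2,0,0,0,0,0,0],[0,0,0,0,0,0,0],[0,0,0,0,0,0,0]])

```text
time_s: 7.63
tool_pos: [0.527, -0.0227, 0.1349]
tool_rot: [-180.0, -0.1, -16.0]
force: [-1.1, 0.6, -1.4]
grip_width: 0.0257
```

```bash
cat >> h.py <<'E'
def jst():
    J=[.5985,-.0139]; o=env.get_obs();a=np.radians(-16);d=o["tool_pos"][:2]-J; c,s=np.cos(a),np.sin(a)
    f=o["force"]
    print("t",round(o["time_s"],2),"origin jig mm",round((d[0]*c+d[1]*s)*1e3-18.7,1),round((-d[0]*s+d[1]*c)*1e3,1),"z",o["tool_pos"][2].round(4),"rot",o["tool_rot"].round(2),"F jig",(f[0]*c+f[1]*s).round(1),(-f[0]*s+f[1]*c).round(1),f[2].round(1),"M",o["wrist_torque"].round(2))
E
python3 - <<'E'
from h import *
jst()
c=env.read_camera("scene"); cv2.imwrite("pics/s5.png",cv2.convertScaleAbs(cv2.resize(c["img"][225:295,240:330],None,fx=8,fy=8,interpolation=cv2.INTER_CUBIC),alpha=1.4))
E
```

```text
t 7.63 origin jig mm -85.0 -28.2 z 0.1349 rot [-1.8e+02 -1.0e-01 -1.6e+01] F jig -1.2 0.3 -1.4 M [0.07 0.02 0.02]
```

View pics/s5.png

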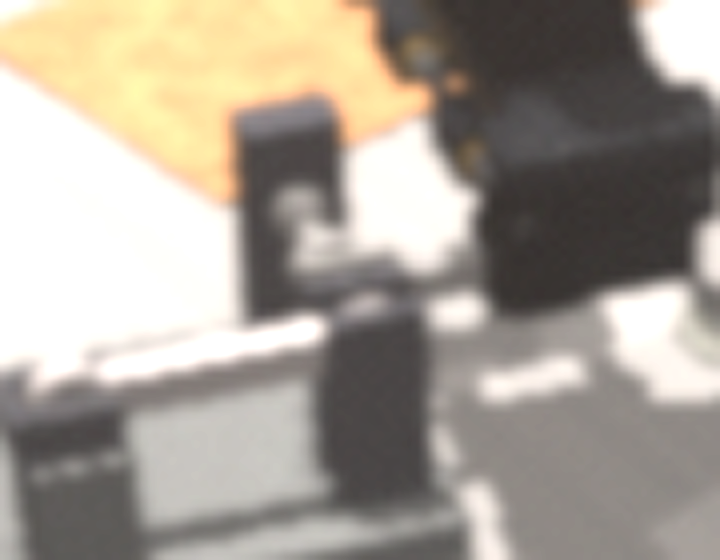

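The fork is over the bar with only noise-level force. Now I press gently along the bar; tool +y is the jig's -y.

drive_tool(commands=[[0,0.1,0,0,0,0,0],[0,0.1,0,0,0,0,0],[0,0.1,0,0,0,0,0],[0,0.1,0,0,0,0,0],[0,0.1,0,0,0,0,0],[0,0.1,0,0,0,0,0],[0,0.1,0,0,0,0,0],[0,0,0,0,0,0,0]])

```text
time_s: 8.35
tool_pos: [0.5249, -0.0298, 0.1349]
tool_rot: [180.0, -0.1, -16.0]
force: [-0.4, 0.4, -0.9]
grip_width: 0.0256
```

drive_tool(commands=[[0,0.07,0,0,0,0,0],[0,0.07,0,0,0,0,0],[0,0.07,0,0,0,0,0],[0,0.07,0,0,0,0,0],[0,0,0,0,0,0,0]])

```text
time_s: 8.77
tool_pos: [0.5241, -0.0323, 0.1349]
tool_rot: [180.0, -0.1, -16.0]
force: [0.0, 1.1, -1.9]
grip_width: 0.0254
```

```bash
python3 - <<'E'
from h import *
jst()
E
```

```text
t 8.77 origin jig mm -85.1 -38.2 z 0.1349 rot [ 1.7999e+02 -9.0000e-02 -1.6010e+01] F jig -0.3 1.0 -1.9 M [0.   0.05 0.  ]
```

drive_tool(commands=[[0,0.07,0,0,0,0,0],[0,0.07,0,0,0,0,0],[0,0.07,0,0,0,0,0],[0,0.07,0,0,0,0,0],[0,0,0,0,0,0,0]])

```text
time_s: 9.18
tool_pos: [0.5237, -0.0338, 0.135]
tool_rot: [-179.9, -0.1, -15.9]
force: [0.9, 3.0, -3.5]
grip_width: 0.0258
```

```bash
python3 - <<'E'
from h import *
jst()
E
```

```text
t 9.18 origin jig mm -85.1 -39.8 z 0.135 rot [-1.7993e+02 -1.2000e-01 -1.5940e+01] F jig 0.1 3.1 -3.5 M [ 0.9  -0.24  0.25]
```

Contact: 3 N with the fork at jig y ≈ -39.8. I'll keep going in small steps.

drive_tool(commands=[[0,0.06,0,0,0,0,0],[0,0.06,0,0,0,0,0],[0,0.06,0,0,0,0,0],[0,0.06,0,0,0,0,0],[0,0,0,0,0,0,0]])

```text
time_s: 9.6
tool_pos: [0.5228, -0.0371, 0.135]
tool_rot: [-180.0, -0.1, -16.0]
force: [1.0, 3.9, -2.2]
grip_width: 0.026
```

```bash
python3 - <<'E'
from h import *
jst()
E
```

```text
t 9.6 origin jig mm -85.1 -43.2 z 0.135 rot [-1.7999e+02 -1.0000e-01 -1.6000e+01] F jig -0.1 4.1 -2.2 M [ 1.   -0.24  0.24]
```

drive_tool(commands=[[0,0.06,0,0,0,0,0],[0,0.06,0,0,0,0,0],[0,0.06,0,0,0,0,0],[0,0.06,0,0,0,0,0],[0,0.06,0,0,0,0,0],[0,0.06,0,0,0,0,0],[0,0,0,0,0,0,0]])

```text
time_s: 10.18
tool_pos: [0.5217, -0.0408, 0.1349]
tool_rot: [180.0, -0.1, -16.0]
force: [1.2, 4.1, -1.1]
grip_width: 0.0258
```

```bash
python3 - <<'E'
from h import *
jst()
E
```

```text
t 10.18 origin jig mm -85.2 -47.0 z 0.1349 rot [ 1.7999e+02 -9.0000e-02 -1.6010e+01] F jig 0.0 4.3 -1.1 M [ 1.   -0.14  0.22]
```

drive_tool(commands=[[0,0.06,0,0,0,0,0],[0,0.06,0,0,0,0,0],[0,0.06,0,0,0,0,0],[0,0.05,0,0,0,0,0],[0,0,0,0,0,0,0]])

```text
time_s: 10.6
tool_pos: [0.521, -0.0432, 0.1349]
tool_rot: [180.0, -0.1, -16.0]
force: [0.4, 3.2, -1.8]
grip_width: 0.0254
```

```bash
python3 - <<'E'
from h import *
jst()
c=env.read_camera("scene"); cv2.imwrite("pics/s6.png",cv2.convertScaleAbs(cv2.resize(c["img"][225:295,240:330],None,fx=8,fy=8,interpolation=cv2.INTER_CUBIC),alpha=1.4))
E
```

```text
t 10.6 origin jig mm -85.2 -49.5 z 0.1349 rot [ 1.7998e+02 -9.0000e-02 -1.6030e+01] F jig -0.5 3.2 -1.8 M [ 0.88 -0.03  0.19]
```

View pics/s6.png

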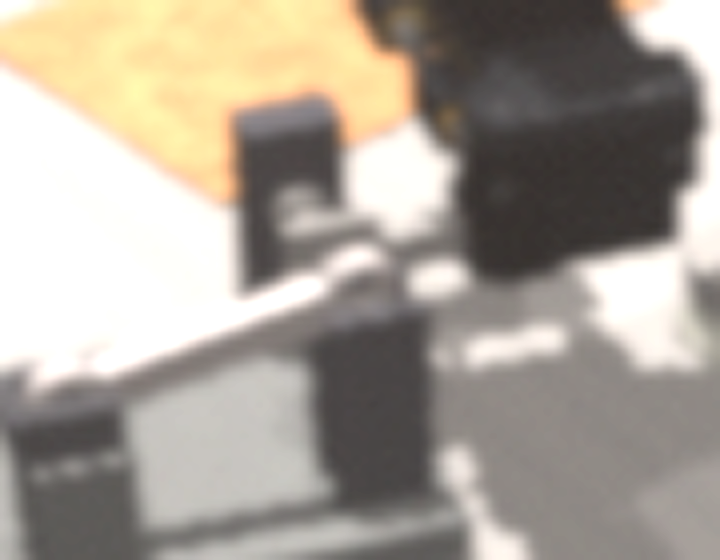

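The link has sprung up: the raised eye shows at about (360,260) in the crop and the fork still presses about 3 N. I'll hold a moment, let the bar return slowly, then withdraw the fork.

drive_tool(commands=[[0,0,0,0,0,0,0],[0,0,0,0,0,0,0],[0,-0.1,0,0,0,0,0],[0,-0.15,0,0,0,0,0],[0,-0.2,0,0,0,0,0],[0,-0.2,0,0,0,0,0],[0,-0.2,0,0,0,0,0],[0,-0.2,0,0,0,0,0],[0,-0.2,0,0,0,0,0],[0,-0.2,0,0,0,0,0],[0,-0.2,0,0,0,0,0],[0,-0.1,0,0,0,0,0],[0,0,0,0,0,0,0],[0,0,0,0,0,0,0]])

```text
time_s: 11.82
tool_pos: [0.526, -0.0261, 0.1349]
tool_rot: [180.0, -0.1, -16.0]
force: [-0.3, -0.2, -0.6]
grip_width: 0.0256
```

```bash
python3 - <<'E'
from h import *
jst()
E
```

```text
t 11.82 origin jig mm -85.1 -31.8 z 0.1349 rot [ 1.7999e+02 -1.0000e-01 -1.6000e+01] F jig -0.2 -0.3 -0.6 M [ 0.1  -0.   -0.03]
```

drive_tool(commands=[[-0.3,0,0,0,0,0,0],[-0.5,0,0,0,0,0,0],[-1,0,0,0,0,0,0],[-1.2,0,0,0,0,0,0],[-1,0,0,0,0,0,0],[-0.5,0,0,0,0,0,0],[0,1,0,0,0,0,0],[0,2,0,0,0,0,0],[0,2.5,0,0,0,0,0],[0,2.5,0,0,0,0,0],[0,2.5,0,0,0,0,0],[0,2.5,0,0,0,0,0],[0,2.5,0,0,0,0,0],[0,2.5,0,0,0,0,0],[0,2.5,0,0,0,0,0],[0,2.5,0,0,0,0,0],[0,2.5,0,0,0,0,0],[0,0,0,0,0,0,0],[0,0,0,0,0,0,0],[0,0,0,0,0,0,0]])

```text
time_s: 13.48
tool_pos: [0.4123, -0.2587, 0.1348]
tool_rot: [-180.0, -0.1, -16.0]
force: [0.3, 1.6, -0.6]
grip_width: 0.0258
```

```bash
python3 - <<'E'
from h import *
jst(); go([.463,-.3085,.0785],-2)
c=env.read_camera("scene"); cv2.imwrite("pics/s7.png",cv2.convertScaleAbs(cv2.resize(c["img"][190:300,210:350],None,fx=5.4,fy=5.4,interpolation=cv2.INTER_CUBIC),alpha=1.4))
E
```

```text
t 13.48 origin jig mm -130.2 -286.7 z 0.1348 rot [-1.7998e+02 -1.1000e-01 -1.6030e+01] F jig -0.2 1.6 -0.6 M [ 0.05  0.03 -0.02]
shift cm [6.23 3.39 5.64]
turn [-1.000e-02 -1.100e-01 -1.403e+01] shift after turn cm [5.24 4.8  5.63]
```

View pics/s7.png

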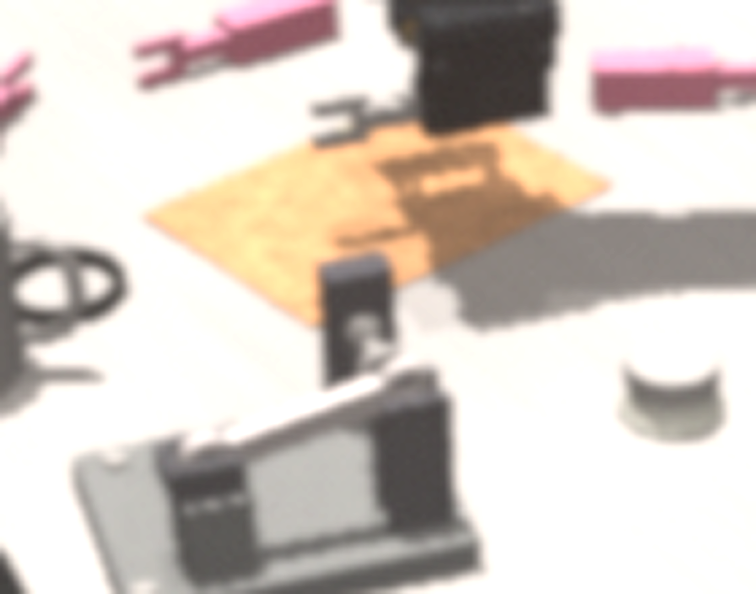

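The link stays raised and the tool is over the mat. Laying it down.

drive_tool(commands=[[0,0,0,0,0,-4.68,0],[0,0,0,0,0,-4.68,0],[0,0,0,0,-0.1,-4.67,0],[1.05,0.96,0.5,0,0,0,0],[1.05,0.96,1,0,0,0,0],[1.05,0.96,1,0,0,0,0],[1.05,0.96,1,0,0,0,0],[1.04,0.96,1,0,0,0,0],[0,0,0.5,0,0,0,0],[0,0,0.3,0,0,0,0],[0,0,0.2,0,0,0,0],[0,0,0,0,0,0,0],[0,0,0,0,0,0,0],[0,0,0,0,0,0,0]])

```text
time_s: 14.7
tool_pos: [0.4632, -0.3083, 0.0805]
tool_rot: [179.9, -0.0, -1.9]
force: [0.3, -0.0, -0.8]
grip_width: 0.0257
```

drive_tool(commands=[[0,0,0.15,0,0,0,0],[0,0,0.1,0,0,0,0],[0,0,0.05,0,0,0,0],[0,0,0,0,0,0,0],[0,0,0,0,0,0,0],[0,0,0,0,0,0,0]])

```text
time_s: 15.2
tool_pos: [0.4631, -0.3085, 0.0771]
tool_rot: [180.0, 0.0, -2.0]
force: [-1.6, 1.0, 2.4]
grip_width: 0.0255
```

The tool is on the mat (contact force +2.4 N). I'll release and rise.

drive_tool(commands=[[0,0,0,0,0,0,0.5],[0,0,0,0,0,0,1],[0,0,0,0,0,0,1],[0,0,0,0,0,0,1],[0,0,0,0,0,0,1],[0,0,0,0,0,0,1],[0,0,-1,0,0,0,1],[0,0,-2,0,0,0,1],[0,0,-3,0,0,0,1],[0,0,-3,0,0,0,1],[0,0,-3,0,0,0,1],[0,0,-2,0,0,0,1],[0,0,0,0,0,0,1],[0,0,0,0,0,0,1],[0,0,0,0,0,0,1]])

```text
time_s: 16.45
tool_pos: [0.4627, -0.3082, 0.2165]
tool_rot: [180.0, 0.0, -2.0]
force: [0.3, 0.7, 0.4]
grip_width: 0.0873
```

```bash
python3 - <<'E'
from h import *
o=env.get_obs(); print(o["time_s"],o["tool_pos"],o["tool_rot"],o["grip_width"])
J=[.5985,-.0139]
t=jigpt(J,-16,.050,0,.22); print(t);go(t,-16)
c=env.read_camera("scene"); cv2.imwrite("pics/s8.png",cv2.convertScaleAbs(cv2.resize(c["img"][170:300,200:360],None,fx=4.6,fy=4.6,interpolation=cv2.INTER_CUBIC),alpha=1.4))
c=env.read_camera("top"); cv2.imwrite("pics/t8.png",cv2.convertScaleAbs(cv2.resize(c["img"][138:230,270:355],None,fx=6.5,fy=6.5,interpolation=cv2.INTER_NEAREST),alpha=1.4))
E
```

```text
16.45 [ 0.46270235 -0.30820941  0.21649273] [ 1.79997423e+02  4.62212261e-02 -1.96485920e+00] 0.08728773386390723
[ 0.64656308 -0.02768187  0.22      ]
shift cm [ 17.41 -28.67  -0.37]
turn [1.000e-02 5.000e-02 1.404e+01] shift after turn cm [  9.94 -32.03  -0.35]
```

View pics/s8.png

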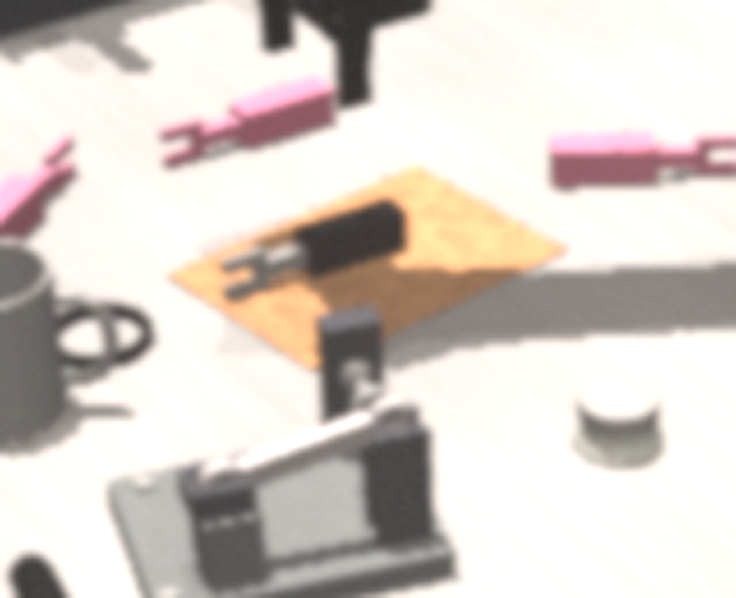

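View pics/t8.png

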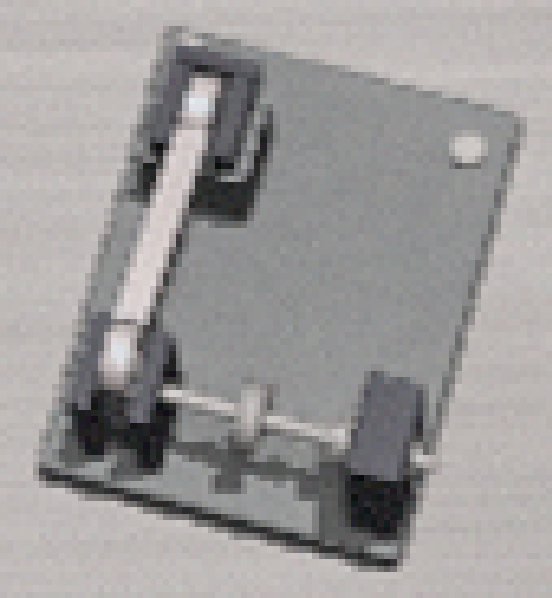

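The tool lies on the mat, the collar is back at its home pixel, and the link's eye is raised. I'll check the middle of the link's arm, then move over it.

```bash
python3 - <<'E'
from h import *
c=env.read_camera("top"); J=np.array([.5985,-.0139]);a=np.radians(-16);R=np.array([[np.cos(a),-np.sin(a)],[np.sin(a),np.cos(a)]])
im=c["img"]
for y in (165,170,175,180,185):
    row=im[y,285:302].astype(float).mean(1); i=np.nonzero(row>115)[0]; u=285+(row[i]*i).sum()/row[i].sum()
    for z in (.0955,): print(y,u.round(1),len(i),((R.T@(onz(c,u,y,z)[:2]-J))*1e3).round(1))
E
```

```text
165 293.0 9 [67.6  7.6]
170 292.5 8 [56.   5.7]
175 293.0 5 [45.1  1.4]
180 291.5 6 [33.   1.6]
185 289.6 6 [20.8  2.8]
```

drive_tool(commands=[[0,0,0,0,0,4.68,1],[0.7,-2.29,0,0,0,4.68,1],[0.71,-2.29,0,0,0,4.68,1],[0.71,-2.29,0,0,0,0,1],[0.71,-2.29,0,0,0,0,1],[0.71,-2.29,0,0,0,0,1],[0.71,-2.29,0,0,0,0,1],[0.71,-2.29,0,0,0,0,1],[0.71,-2.29,0,0,0,0,1],[0.71,-2.29,0,0,0,0,1],[0.71,-2.29,0,0,0,0,1],[0.71,-2.29,0,0,0,0,1],[0.71,-2.29,0,0,0,0,1],[0.71,-2.29,0,0,0,0,1],[0.71,-2.29,0,0,0,0,1],[0,0,0,0,0,0,1],[0,0,0,0,0,0,1],[0,0,0,0,0,0,1],[0,0,0,0,0,0,1]])

```text
time_s: 18.18
tool_pos: [0.6413, -0.0265, 0.216]
tool_rot: [179.9, 0.1, -16.1]
force: [1.5, -0.7, -0.3]
grip_width: 0.0867
```

```bash
python3 - <<'E'
from h import *
o=env.get_obs(); print(o["time_s"],o["tool_pos"],o["tool_rot"],o["grip_width"])
J=[.5985,-.0139]
t=jigpt(J,-16,.050,0,.139); print(t);go(t,-16)
E
```

```text
18.1833 [ 0.64126787 -0.02652948  0.21604962] [ 1.79901155e+02  6.17704247e-02 -1.61192764e+01] 0.08667960193848856
[ 0.64656308 -0.02768187  0.139     ]
shift cm [ 0.55 -0.05  7.7 ]
turn [ 0.1   0.06 -0.12] shift after turn cm [ 0.54 -0.04  7.7 ]
```

drive_tool(commands=[[0.27,-0.07,1,0,0,0,1],[0.27,-0.07,1.5,0,0,0,1],[0,0,1.5,0,0,0,1],[0,0,1.5,0,0,0,1],[0,0,1,0,0,0,1],[0,0,0.7,0,0,0,1],[0,0,0.4,0,0,0,1],[0,0,0,0,0,0,1],[0,0,0,0,0,0,1]])

```text
time_s: 18.93
tool_pos: [0.6477, -0.025, 0.141]
tool_rot: [180.0, -0.0, -16.0]
force: [-0.5, -0.2, 0.7]
grip_width: 0.0869
```

```bash
python3 - <<'E'
from h import *
jst()
c=env.read_camera("scene"); cv2.imwrite("pics/s9.png",cv2.convertScaleAbs(cv2.resize(c["img"][200:310,210:350],None,fx=5.4,fy=5.4,interpolation=cv2.INTER_CUBIC),alpha=1.4))
E
```

```text
t 18.93 origin jig mm 31.7 2.9 z 0.141 rot [ 1.7999e+02 -3.0000e-02 -1.6010e+01] F jig -0.4 -0.3 0.7 M [ 0.06  0.04 -0.01]
```

View pics/s9.png

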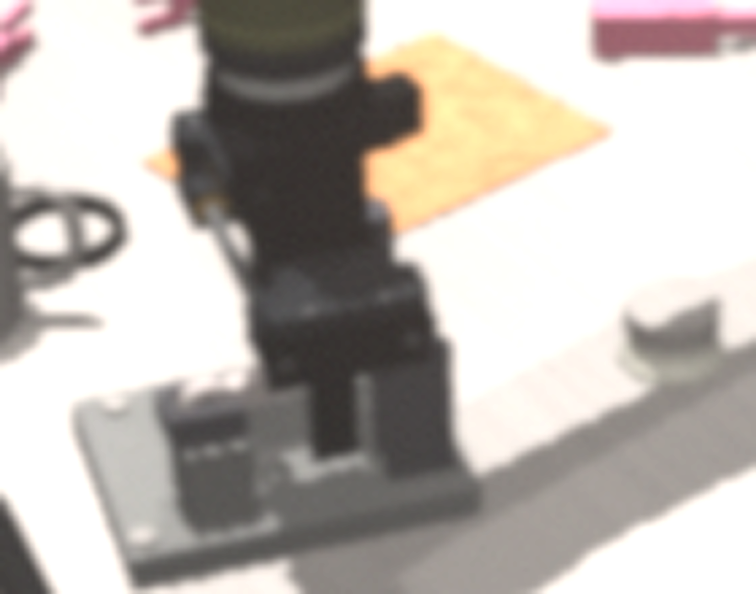

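The fingers straddle the arm between cheeks and posts. A small recentring, then I close.

drive_tool(commands=[[0,0.2,0.2,0,0,0,1],[0,0,0,0,0,0,1],[0,0,0,0,0,0,0],[0,0,0,0,0,0,0],[0,0,0,0,0,0,0],[0,0,0,0,0,0,0],[0,0,0,0,0,0,0],[0,0,0,0,0,0,0],[0,0,0,0,0,0,0],[0,0,0,0,0,0,0],[0,0,0,0,0,0,0],[0,0,0,0,0,0,0],[0,0,0,0,0,0,0],[0,0,0,0,0,0,0]], force=40)

```text
time_s: 20.15
tool_pos: [0.6469, -0.0269, 0.1387]
tool_rot: [180.0, 0.0, -16.0]
force: [0.3, 0.4, -0.8]
grip_width: 0.0152
```

```bash
python3 - <<'E'
from h import *
jst(); print(env.get_obs()["grip_width"])
E
```

```text
t 20.15 origin jig mm 31.4 0.9 z 0.1387 rot [179.98   0.   -16.01] F jig 0.1 0.5 -0.8 M [ 0.02  0.05 -0.02]
0.01519454265844898
```

drive_tool(commands=[[0,0,0,0,0,0,0],[0,0,0,0,0,0,0],[0,0,0,0,0,0,0],[0,0,-0.3,0,0,0,0],[0,0,-0.5,0,0,0,0],[0,0,-0.5,0,0,0,0],[0,0,-1,0,0,0,0],[0,0,-1.5,0,0,0,0],[0,0,-2,0,0,0,0],[0,0,-2,0,0,0,0],[0,0,-1.2,0,0,0,0],[0,0,0,0,0,0,0],[0,0,0,0,0,0,0]])

```text
time_s: 21.23
tool_pos: [0.6472, -0.0268, 0.2296]
tool_rot: [180.0, -0.1, -16.0]
force: [-0.6, 0.6, -1.6]
grip_width: 0.0117
```

```bash
python3 - <<'E'
from h import *
jst(); print(env.get_obs()["grip_width"])
# tote center/yaw
P=np.array([[.557,.375],[.541,.194],[.325,.210],[.338,.392]]); print(P.mean(0)); print(np.degrees(np.arctan2(*(P[0]-P[3])[::-1])),np.degrees(np.arctan2(*(P[1]-P[2])[::-1])))
yaw=-4.4
go([P.mean(0)[0],P.mean(0)[1],.25],yaw)
c=env.read_camera("scene"); cv2.imwrite("pics/s10.png",cv2.convertScaleAbs(cv2.resize(c["img"][180:310,200:350],None,fx=4.6,fy=4.6,interpolation=cv2.INTER_CUBIC),alpha=1.4))
c=env.read_camera("top"); cv2.imwrite("pics/t10.png",cv2.convertScaleAbs(cv2.resize(c["img"][120:340,90:330],None,fx=2.7,fy=2.7),alpha=1.4))
E
```

```text
t 21.23 origin jig mm 31.7 1.0 z 0.2296 rot [ 1.7999e+02 -1.0000e-01 -1.6010e+01] F jig -0.8 0.4 -1.6 M [ 0.01  0.   -0.01]
0.011660956137548452
[0.44025 0.29275]
-4.438716367704706 -4.236394799058837
shift cm [-28.71 -25.01  -2.09]
turn [  0.02  -0.1  -11.61] shift after turn cm [-23.09 -30.28  -2.04]
```

View pics/s10.png

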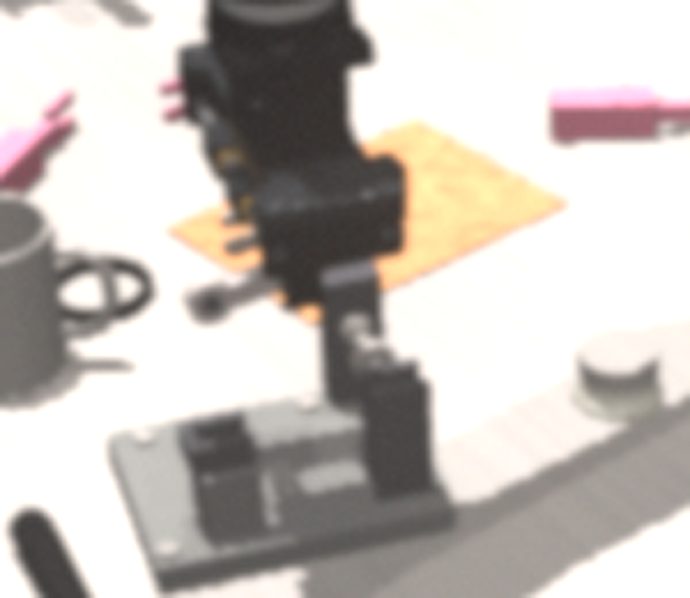

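View pics/t10.png

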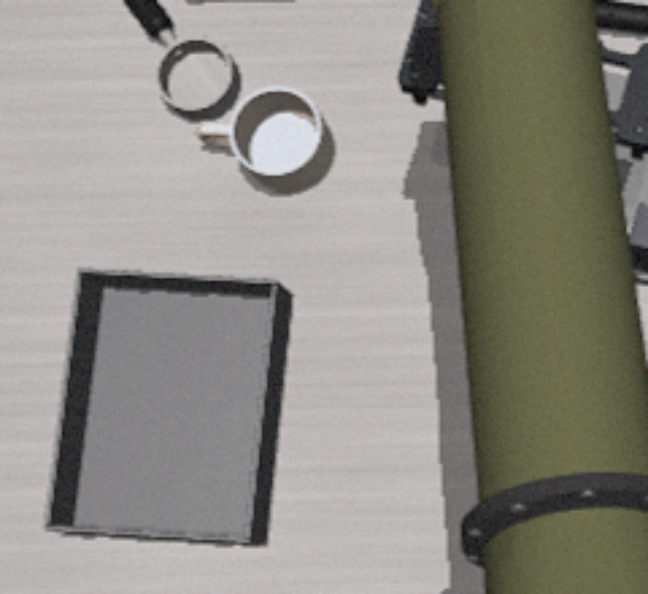

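The link is held and clear of the jig: its boss shows at about (210,300) in the scene crop. The tote centre is (0.440, 0.293), yaw -4.3°, which fits its size. Carrying it over.

drive_tool(commands=[[0,0,-1,0,0,0,0],[0,0,-1,0,0,-3.9,0],[0,0,0,0,0,-3.9,0],[0,0,0,0,0,-3.8,0],[-1.65,-2.16,0,0,0,0,0],[-1.65,-2.16,0,0,0,0,0],[-1.65,-2.16,0,0,0,0,0],[-1.65,-2.16,0,0,0,0,0],[-1.65,-2.16,0,0,0,0,0],[-1.65,-2.16,0,0,0,0,0],[-1.65,-2.16,0,0,0,0,0],[-1.65,-2.16,0,0,0,0,0],[-1.65,-2.16,0,0,0,0,0],[-1.65,-2.16,0,0,0,0,0],[-1.65,-2.16,0,0,0,0,0],[-1.65,-2.16,0,0,0,0,0],[-1.65,-2.16,0,0,0,0,0],[-1.65,-2.16,0,0,0,0,0],[0,0,0,0,0,0,0],[0,0,0,0,0,0,0]])

```text
time_s: 23.0
tool_pos: [0.4384, 0.294, 0.2486]
tool_rot: [180.0, 0.0, -4.2]
force: [-0.3, 0.1, -1.8]
grip_width: 0.0115
```

drive_tool(commands=[[0,0,0,0,0,0,0],[0,0,0,0,0,0,0]])

```text
time_s: 23.17
tool_pos: [0.4406, 0.2912, 0.2484]
tool_rot: [179.9, 0.0, -4.5]
force: [-0.0, 0.5, -1.5]
grip_width: 0.0111
```

```bash
python3 - <<'E'
from h import *
o=env.get_obs(); print(o["time_s"],o["tool_pos"],o["tool_rot"],o["grip_width"])
go([.440,.293,.10],-4.4)
c=env.read_camera("scene"); cv2.imwrite("pics/s11.png",cv2.convertScaleAbs(cv2.resize(c["img"][210:380,330:490],None,fx=3.5,fy=3.5,interpolation=cv2.INTER_CUBIC),alpha=1.4))
E
```

```text
23.1667 [0.44059307 0.29115198 0.24842752] [ 1.79935481e+02  1.16447594e-02 -4.52223926e+00] 0.01113763148149079
shift cm [-0.07 -0.2  14.84]
turn [ 0.06  0.01 -0.12] shift after turn cm [-0.07 -0.18 14.84]
```

View pics/s11.png

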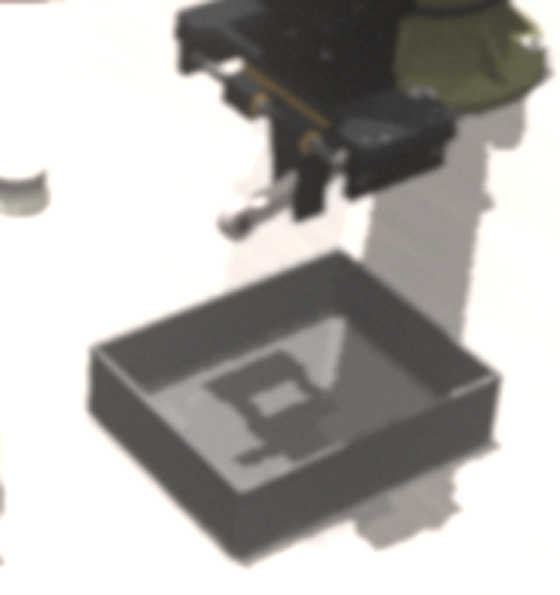

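drive_tool(commands=[[-0.03,-0.1,1,0,0,0,0],[-0.04,-0.1,1.5,0,0,0,0],[0,0,2,0,0,0,0],[0,0,2,0,0,0,0],[0,0,2,0,0,0,0],[0,0,2,0,0,0,0],[0,0,2,0,0,0,0],[0,0,1.5,0,0,0,0],[0,0,1,0,0,0,0],[0,0,0.5,0,0,0,0],[0,0,0.4,0,0,0,0],[0,0,0,0,0,0,0],[0,0,0,0,0,0,0],[0,0,0,0,0,0,0]])

```text
time_s: 24.38
tool_pos: [0.4399, 0.2948, 0.0905]
tool_rot: [-180.0, -0.1, -4.4]
force: [-0.1, -0.2, -1.3]
grip_width: 0.0114
```

drive_tool(commands=[[0,0,0.3,0,0,0,0],[0,0,0.3,0,0,0,0],[0,0,0,0,0,0,0],[0,0,0,0,0,0,0.3],[0,0,0,0,0,0,0.6],[0,0,0,0,0,0,0.8],[0,0,0,0,0,0,0.8],[0,0,0,0,0,0,0.8],[0,0,0,0,0,0,0.8],[0,0,-1,0,0,0,0.8],[0,0,-2,0,0,0,0.8],[0,0,-3,0,0,0,0.8],[0,0,-3,0,0,0,0.8],[0,0,-3,0,0,0,0.8],[0,0,-2,0,0,0,0.8],[0,0,-2,0,0,0,0.8],[0,0,0,0,0,0,0.8],[0,0,0,0,0,0,0.8]])

```text
time_s: 25.88
tool_pos: [0.4397, 0.2949, 0.2453]
tool_rot: [-179.9, -0.2, -4.4]
force: [-1.0, -0.5, -1.3]
grip_width: 0.0694
```

```bash
python3 - <<'E'
from h import *
o=env.get_obs(); print(o["time_s"],o["tool_pos"],o["tool_rot"],o["grip_width"],o["force"])
c=env.read_camera("scene"); cv2.imwrite("pics/s12.png",cv2.convertScaleAbs(c["img"],alpha=1.4))
cv2.imwrite("pics/s12c.png",cv2.convertScaleAbs(cv2.resize(c["img"][250:380,340:490],None,fx=4.5,fy=4.5,interpolation=cv2.INTER_CUBIC),alpha=1.4))
c=env.read_camera("top"); cv2.imwrite("pics/t12.png",cv2.convertScaleAbs(c["img"],alpha=1.4))
E
```

```text
25.8833 [0.43973022 0.29492687 0.24530757] [-1.79948696e+02 -1.65425879e-01 -4.40522627e+00] 0.06940955289540819 [-1.00951366 -0.47540165 -1.30662049]
```

View pics/s12c.png

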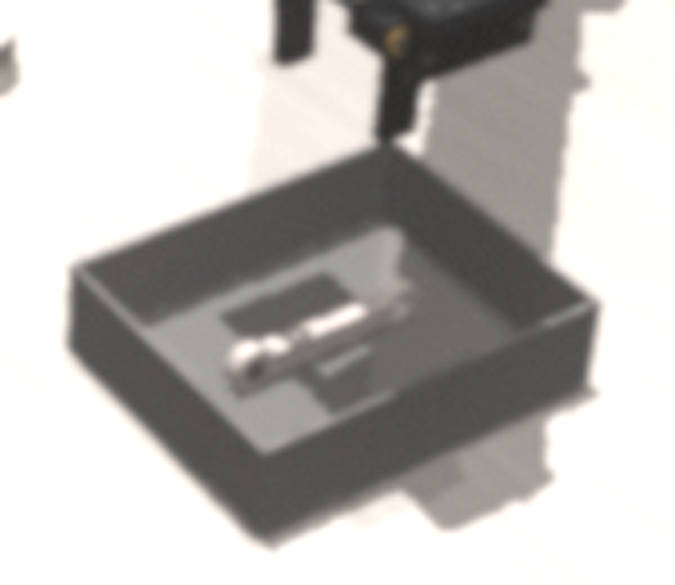

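View pics/s12.png

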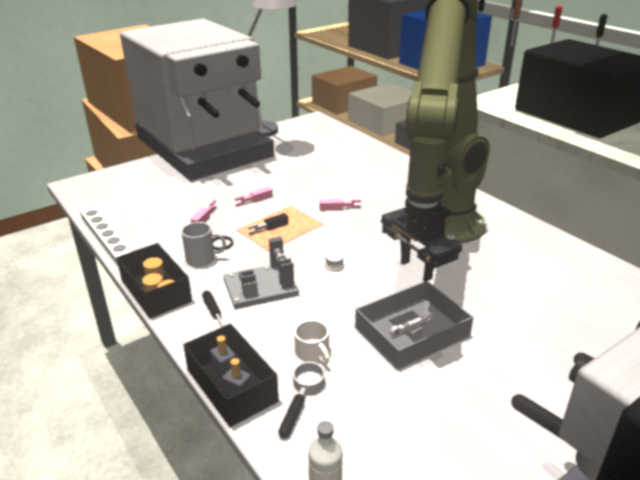

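View pics/t12.png

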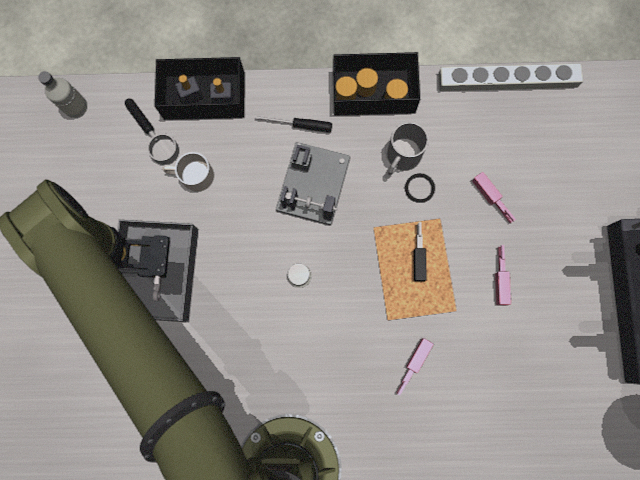

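The link lies in the tote at about (410,322) in the scene view. The tool is on the mat at (420,255) in the top view, and the bystanders haven't moved. I'll do one numeric check of the bar and bystanders, then hand in.

```bash
python3 - <<'E'
from h import *
a=cv2.imread("pics/top0.png").astype(int); c=env.read_camera("top"); b=c["img"].astype(int)
d=np.abs(a-b).max(2)
for n,(x0,x1,y0,y1) in {"collar/bar":(300,318,194,210),"tin":(285,313,260,288),"pitcher":(380,430,120,182),"cup":(162,212,150,192),"pf":(122,180,95,166)}.items(): print(n,"changed px>40:",int((d[y0:y1,x0:x1]>40).sum()))
print("tool handle", onz(c,420,264,.033).round(3))
s=env.read_camera("scene"); print("link", onz(s,340+320/4.5,250+335/4.5,.02).round(3), "tote ctr .440 .293")
print(env.get_obs()["joint_velocities"].round(2)); env.sign_off()
E
```

```text
collar/bar changed px>40: 0
tin changed px>40: 0
pitcher changed px>40: 0
cup changed px>40: 0
pf changed px>40: 0
tool handle [ 0.444 -0.307  0.033]
link [0.442 0.3   0.02 ] tote ctr .440 .293
[-0.06  0.19  0.06 -0.21  0.05 -0.04 -0.02]
the job is handed in; nothing more can be done
```

The job is done and was handed in at about 26 s of the 72 s allowed; sign-off gives no verdict.

I took the black fork tool from the mat, slid it over the spring bar and pressed the collar sideways. The link sprang up with the fork still pressing; the highest push I read was about 4.3 N, well under the 25 N limit. I then let the bar return, laid the tool back on the mat and put the link in the tote.

**Last checks before handing in:**
- **Link:** it rests in the tote about 7 mm from the centre.
- **Tool:** the middle of its handle is at about (0.444, -0.307), over the mat.
- **Bar and bystanders:** the collar, portafilter, pitcher, cup and tin look unchanged from the start picture.
- **Gripper:** it is open and about 10 cm above the tote, touching nothing.

**Disagreements along the way:**
- The first hover reading was taken before the arm had settled, so I undid that correction before gripping the tool.
- The camera put the collar face at jig y ≈ -41 mm. The fork met it with its middle near -39 mm, so its face was at about -42.
- Two of the five readings of the link arm's middle were off by 6 to 8 mm and I ignored them. The grasp closed to 11 to 12 mm, which matches the 12 mm arm.

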